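Empty the finial tumbler

ROBOT

A 6-joint arm with a two-finger parallel gripper is mounted at the origin on the work surface. World frame = base frame: x ahead of the robot, y to its left, z up, the work surface at z = 0. Lengths are in m, angles in rad, forces in N, time in s.
With the tool pointing down it reaches from about 0.35 to 0.975 m from the base axis. Payload 4.9 kg.
Tool frame: the origin (TCP) lies at the very end of the fingers, on their centre line; the grasp point (between the pads) lies 19 mm behind it; z points along the fingers, y is the line along which they close (so a half turn about z gives the same grasp; the last joint's range is limited). The gripper opens to 85 mm and grips with 20 to 120 N. Pads are 22 mm wide; open, the fingers measure 114 mm over their backs; the gripper's body (76 mm by 85 mm) begins 54 mm behind the grasp point. The pads swing forward as they close: fully open they stand 13 mm farther back than shut.
Start: joints at [1.176, 0.053, 1.613, -0, 1.476, -0.119], TCP at [0.17, 0.601, 0.231] pointing down, gripper open.
Joint ranges: [-3.01, 3.01], [-1.01, 2.22], [0.06, 2.58], [-1.02, 4.17], [0.09, 2.62], [-3.14, 3.14]. Speed limits (rad/s): [2.57, 2.57, 3.14, 3.14, 3.14, 3.14].

INTERFACE

Orientations are given as a rotation vector (axis times angle).
In Python, from station import * gives the robot as it stands.
- The arm moves only by the shell command python3 -m crank 'ROWS' [OPENING] [FORCE]. ROWS is JSON, a list of rows, each an object with "offset": the shift along the tool's x, y, z in m, a list of three; "twist": the turn, a rotation vector about the tool's x, y, z in degrees, a list of three. In form: [{"offset": [x, y, z], "twist": [rx, ry, rz]}, ...]. A call has 1 to 20 rows; each row is the pose to reach, as a shift and turn from the pose commanded when the call began, along the tool's axes at that moment; what a row does not reach only later rows make up. A row lasts 1/8 s, in which the tool goes at most 62.5 mm and 10.7 degrees, less where a joint would pass 70% of its speed; a pose out of reach is approached as far as the arm can. A call with a gripper value outside its range is refused whole. OPENING is the opening, from 0 (shut) to 1 (fully open), set as the call begins (- or left out, the last holds). The fingers move at their own pace and stop on an object; FORCE is the grip in N (left out, the last holds). Time passes only in rows, so rows that repeat a pose let the fingers close. It gives the time, the measured TCP pose, the force, the opening and the grip force at its end, in the units of the state.
- get_obs(): the state, without advancing time (a new reading comes with each control period).
- get_image(name): name is "scene" or "top" or "wrist"; returns the picture (400x640x3 uint8, red, green, blue); there is no depth.
- get_calibration(name): a dict with "intrinsics" (3x3 intrinsics, pixels), "world_from_camera" (4x4, takes a point from camera to world coordinates); the wrist camera has in their place "tool_from_camera" (4x4, takes a point from camera to tool coordinates, whose origin is the TCP and whose axes are the flange's). Camera axes: x right, y up, looking along -z (the intrinsics and any distortion apply to the point x, -y, -z); pixel columns grow to the right and rows downward; lengths in m; the calibration is good to about 2 mm. A picture is of the moment at which its call begins: read the wrist's pose just before it. get_calibration takes no time and is no camera call.
- finish_job(): hands the job in; it is judged then, once.
Trained networks look in the newest picture that a camera, given by its name, has taken for a name from the list of things; names that differ only in an ending like _2 or _b are one class to them, and where a whole thing is asked for, a point or a joint stands for the part that bears it (a point fixed in the world has none). Each returns a list of dicts, best first, with "confidence" (0 to 1); they miss things now and then, are a little off and sometimes report something else, mostly with a low value. They report only what shows in the picture. A call takes as long as a camera call. They do not tell look-alikes from the thing itself.
- cut_out(query, camera): "region" (400x640 bool, what is visible of it) and "rect" ([centre column, centre row, width, height] in pixels, round what is visible of it).
The state is a dict: "t": time; "q": joint angles; "dq": joint speeds; "effort": joint torques, N m; "tool_pos": TCP position; "tool_rot": TCP orientation; "contact_force": force on the tool from outside, world axes, zero at the start; "wrist_torque": the same for the moment, N m; "opening": finger opening in m; "grip_force": force on a finger pad.
Only numpy, scipy, OpenCV 4.12 (cv2) and the standard library are available. Lean on these libraries where they do the work, as an engineer would, in place of code of your own. Each camera call takes 0.05 s, during which the arm holds its last target. There are 200 camera calls.

TASK

Switch the tumble-sanding unit off at its rocker switch, then pull the lock pin out of its upright socket and lay it flat on the cork sheet. Turn the drum slowly anticlockwise by its bar handle so that the brass finials drop out of the side opening one at a time, and put each one from the catch tray into the clear acrylic case before you let the next one drop, until the drum is empty. Leave the switch off, the case upright on the shelf and the rooks and the yellow sanding drum where they are.

Things in the scene. Friction and masses are not known exactly. Their poses are not given: they have to be found in the camera images.
- unit: Grey plastic tumble-sanding unit, fixed; position and yaw vary. Origin on the shelf (z = 0) under the drum's vertical axis. In its frame (mm): square base, x, y within 100, 120 high; round collar of outer radius 95 up to z = 168; motor housing y 100 to 200, x within 65, 100 high, rocker on top. Drum outlet, chute and catch tray on its -y side, pin socket on its -x side.
- outlet (a point): Middle of the drum's one side opening, at its floor (unit frame 0, -93, 120 mm). Floor slot there: x within 26, y -26 to -100. What falls in slides down a slippery chute (x within 30, side walls 54 high to y = -161) towards the unit's -y; its last part, sloping 17 degrees, runs out on the tray's floor at y = -200.
- tray_center (a point): Middle of the catch tray's black rubber floor (unit frame 0, -227, 10 mm). Site axes as the unit's. The tray spans y -165 to -285, x within 65; side lips 6 mm above its floor; end wall at y -285 to -290, 26 mm above its floor.
- drum (a joint): Drum angle (rad, + is anticlockwise from above, near 0 at the start); turns anticlockwise only, over a full turn, with 0.15 to 0.25 N m. Hub of radius 34 mm and six vanes, at joint 0 standing at 0, 60, 120.. degrees from the unit's x, push the upright finials round on the fixed floor; a finial drops once pushed over the slot's edge. A clear cover, top at z = 176, closes it.
- drum_grip (a point): Middle of the black bar handle on the drum, on its axis, 208 mm up. The bar is 66 mm long, 16 mm thick, z 184 to 226 mm; pinch it across its thickness from above. Site x runs along the bar (at joint 0 along the unit's x). The drum turns only when the lock pin is out; about 60 degrees of turn bring the next compartment to the outlet.
- rocker (a joint): Angle of the black rocker switch: +0.2 on (end towards the unit's +x down), -0.2 off (end towards the unit's -x down). Stays where it is left; about 3 N at 22 mm from its pivot tip it.
- rocker_near (a point): Point on the rocker's top face, 22 mm from the pivot towards the unit's -x: pressed down for off; about 121 mm up when on, and goes down about 9 mm. The rocker is 60 mm long (unit x), 30 mm wide, pivot 107 mm up.
- pin: Lock pin, 132 mm long, standing loosely in the upright socket: steel shaft of 9 mm diameter below, square beech handle 20 mm thick, 56 mm long on top; about 70 g. Origin at the shaft's tip (121 mm up at the start), z axis towards the handle. It stands between two prongs on the drum's rim (tops at z = 182 mm) and so locks the drum.
- pin_handle (a point): Middle of the pin's handle, 104 mm from the tip; the handle's faces are square to the point's x and y.
- pin_mid (a point): Middle of the pin's length, 66 mm from its tip.
- pin_socket (a point): Mouth of the pin's socket, 160 mm up, 39 mm deep, 13 mm square.
- case: Open clear acrylic case, loose, 170 (x) by 120 (y) by 32 mm high, walls and floor 4 mm, about 0.45 kg, empty at the start. Origin under its middle.
- mat: Thin cork sheet fixed to the shelf, 170 (x) by 120 (y) mm, 1.5 mm thick, lying practically at shelf height. Origin under its middle. Case and sheet change places from start to start.
- rook0: Bystander: beech rook, 56 mm high, 32 mm foot. Origin under its foot.
- rook1: Bystander: beech rook like the other.
- sanding_drum: Bystander: yellow rubber sanding drum, upright cylinder 48 mm in diameter, 50 mm high. Origin under its foot.
- finial0: Brass finial: hexagonal foot 24 mm across flats (28 over corners) and 14 mm high, neck, ball of 19 mm diameter, 40 mm long in all, 85 g, centre of mass about 15 mm from the underside of the foot; origin at the centre of the foot's underside, z axis towards the ball. At the start it stands in a drum compartment away from the outlet (one or none in each). None if absent in this start.
- finial1: Brass finial: hexagonal foot 24 mm across flats (28 over corners) and 14 mm high, neck, ball of 19 mm diameter, 40 mm long in all, 85 g, centre of mass about 15 mm from the underside of the foot; origin at the centre of the foot's underside, z axis towards the ball. At the start it stands in a drum compartment away from the outlet (one or none in each). None if absent in this start.
- finial2: Brass finial: hexagonal foot 24 mm across flats (28 over corners) and 14 mm high, neck, ball of 19 mm diameter, 40 mm long in all, 85 g, centre of mass about 15 mm from the underside of the foot; origin at the centre of the foot's underside, z axis towards the ball. At the start it stands in a drum compartment away from the outlet (one or none in each). None if absent in this start.
- finial3: Brass finial: hexagonal foot 24 mm across flats (28 over corners) and 14 mm high, neck, ball of 19 mm diameter, 40 mm long in all, 85 g, centre of mass about 15 mm from the underside of the foot; origin at the centre of the foot's underside, z axis towards the ball. At the start it stands in a drum compartment away from the outlet (one or none in each). None if absent in this start.
Things that resemble listed ones, but are neither listed nor needed, are in the scene too. Of the things that look like the pin, the largest one is meant.

How it is judged:
On the way, in this order (a step that is already met when the one before it is completed fails the run):
1. the rocker switch is off (value of joint rocker below -0.12 rad), for 0.2 s.
2. the lock pin is out of its socket (distance between pin and pin_socket above 0.05 m), for 0.2 s.
3. finial 0 has dropped into the catch tray (y of finial0 in the frame of unit between -0.29 and -0.14 m and x of finial0 in the frame of unit between -0.07 and 0.07 m and z of finial0 in the frame of unit below 0.06 m), for 0.2 s.
4. finial 0 is in the case, before the next one drops (x of finial0 in the frame of case between -0.081 and 0.081 m and y of finial0 in the frame of case between -0.056 and 0.056 m and z of finial0 in the frame of case between 0 and 0.04 m and linear speed of finial0 below 0.03 m/s), for 0.2 s.
5. finial 1 has dropped into the catch tray (y of finial1 in the frame of unit between -0.29 and -0.14 m and x of finial1 in the frame of unit between -0.07 and 0.07 m and z of finial1 in the frame of unit below 0.06 m), for 0.2 s.
6. finial 1 is in the case, before the next one drops (x of finial1 in the frame of case between -0.081 and 0.081 m and y of finial1 in the frame of case between -0.056 and 0.056 m and z of finial1 in the frame of case between 0 and 0.04 m and linear speed of finial1 below 0.03 m/s), for 0.2 s.
7. finial 2 has dropped into the catch tray (y of finial2 in the frame of unit between -0.29 and -0.14 m and x of finial2 in the frame of unit between -0.07 and 0.07 m and z of finial2 in the frame of unit below 0.06 m), for 0.2 s.
8. finial 2 is in the case, before the next one drops (x of finial2 in the frame of case between -0.081 and 0.081 m and y of finial2 in the frame of case between -0.056 and 0.056 m and z of finial2 in the frame of case between 0 and 0.04 m and linear speed of finial2 below 0.03 m/s), for 0.2 s.
9. finial 3 has dropped into the catch tray (y of finial3 in the frame of unit between -0.29 and -0.14 m and x of finial3 in the frame of unit between -0.07 and 0.07 m and z of finial3 in the frame of unit below 0.06 m), for 0.2 s.
10. finial 3 is in the case, before the next one drops (x of finial3 in the frame of case between -0.081 and 0.081 m and y of finial3 in the frame of case between -0.056 and 0.056 m and z of finial3 in the frame of case between 0 and 0.04 m and linear speed of finial3 below 0.03 m/s), for 0.2 s.
At the end, for the whole second after the job is handed in: Every finial present is at rest inside the case (centre of its foot between the walls, under 40 mm above its underside), the case upright within 0.1 rad on the shelf, the lock pin flat (within 0.27 rad) and at rest with its middle over the cork sheet, the rocker below -0.12 (all of step 4 and all of step 6 and all of step 8 and all of step 10 and x of pin_mid in the frame of mat between -0.085 and 0.085 m and y of pin_mid in the frame of mat between -0.06 and 0.06 m and height (world z) of pin_mid below 0.025 m and angle between pin's own z axis and vertical above 1.3 rad and linear speed of pin below 0.03 m/s and value of joint rocker below -0.12 rad and angle between case's own z axis and vertical below 0.1 rad and height (world z) of case below 0.01 m); the robot touches nothing.
It fails at once if the drum is turned fast (over 4 rad/s) (velocity of joint drum above 4 rad/s or velocity of joint drum below -4 rad/s).
It fails at once if a rook or the yellow sanding drum is moved more than 40 mm (distance of any of rook0, rook1, sanding_drum from where it was at the start of the episode above 0.04 m).
Of finial0, finial1, finial2, finial3 only 2 to 4 are there at a start; the rules pass over those that are not, and their reading is None.
At some moment in a run one of case may be knocked a few centimetres aside while the robot is not near it.
Once in a run the grip may slacken for a moment while it holds something.
It also fails if it takes over 210 s, if anything falls off the work surface, if the arm or the gripper's body presses on something with over 40 N, if the wrist force passes 120 N, or if a joint passes its speed limit or range.

## Working session

There is one attempt and no reset: what is moved stays moved. The work goes in short steps, Python scripts to look and compute and a shell command to move; the robot and the scene stay as the last step left them, time stands still between calls to the robot, and variables do not carry over. Pictures are saved under pics/ and viewed, at most 14 in all, crops included, and the job is handed in when it is done.

```bash
mkdir -p pics; ls; python3 - <<'E'
from station import *
import cv2,numpy as np
o=get_obs();print(o)
for n in ("scene","top"):
    im=get_image(n);cv2.imwrite(f"pics/{n}0.png",im[:,:,::-1])
    c=get_calibration(n);print(n,c)
    for q in ("unit","case","mat","pin","drum_grip","rocker","rook0","sanding_drum"):
        for r in cut_out(q,n)[:3]: print(q,round(r["confidence"],2),np.round(r["rect"],0))
print(get_calibration("wrist"))
E
```

```text
pics
{'t': 0.0, 'q': array([ 1.17599561e+00,  5.33630436e-02,  1.61429828e+00, -4.73477076e-05,
        1.47598707e+00, -1.18990151e-01]), 'dq': array([-0.00037322,  0.00081684, -0.00035238,  0.00015629, -0.00164181,
        0.00060059]), 'effort': array([ 2.64501585e-03, -3.93682551e+01, -3.70177317e+01,  3.59040473e-05,
        7.12262525e-03, -7.80716164e-06]), 'tool_pos': array([0.16996949, 0.60079707, 0.23005662]), 'tool_rot': array([-0.4317975 , -3.11129398,  0.00314151]), 'contact_force': array([-0.06877633, -0.15691003,  0.37752007]), 'wrist_torque': array([ 0.01631767, -0.00346524, -0.05364145]), 'grip_force': 0.0, 'opening': 0.08545356423838503}
scene {'intrinsics': array([[457.90451792,   0.        , 319.01291804],
       [  0.        , 457.90451792, 203.04003711],
       [  0.        ,   0.        ,   1.        ]]), 'world_from_camera': array([[-0.55464045, -0.57122335,  0.60504368,  1.22368008],
       [ 0.83196399, -0.36803847,  0.41519104,  0.44957641],
       [-0.01448747,  0.7336563 ,  0.67936628,  0.84912308],
       [ 0.        ,  0.        ,  0.        ,  1.      
[... 1156 characters left out ...]
232. 194.  74.  90.]
rocker 0.68 [178. 189.  18.  26.]
rocker 0.16 [390. 233.  43.  64.]
sanding_drum 0.54 [284. 263.  18.  14.]
sanding_drum 0.39 [452. 244.  48.  63.]
{'intrinsics': array([[356.90298843,   0.        , 321.61465675],
       [  0.        , 356.90298843, 196.64741843],
       [  0.        ,   0.        ,   1.        ]]), 'tool_from_camera': array([[-1.59717237e-05,  9.53675335e-01,  3.00837755e-01,
         7.67145744e-02],
       [ 9.99999696e-01, -2.19185101e-04,  7.47921896e-04,
        -6.98577396e-04],
       [ 7.79213818e-04,  3.00837675e-01, -9.53675042e-01,
        -1.42518445e-01],
       [ 0.00000000e+00,  0.00000000e+00,  0.00000000e+00,
         1.00000000e+00]])}
```

```bash
python3 - <<'E'
import cv2
a=cv2.imread("pics/top0.png");cv2.imwrite("pics/top0c.png",cv2.resize(a[100:340,100:500],(800,480),interpolation=cv2.INTER_CUBIC))
E
```

```text
(no output)
```

View pics/scene0.png

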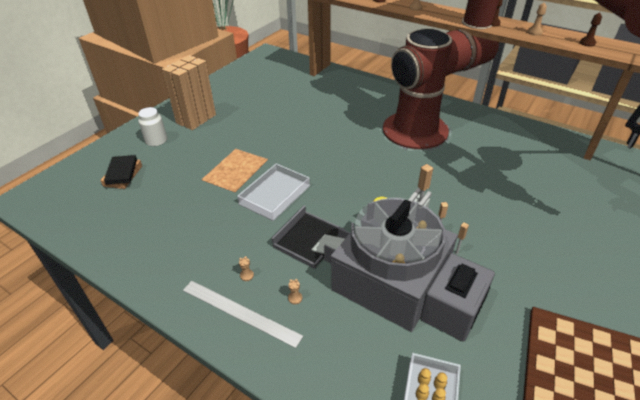

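View pics/top0c.png

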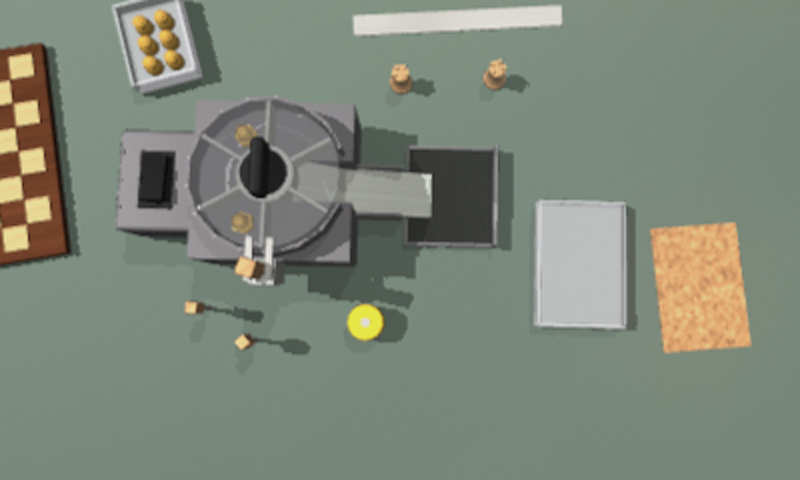

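The scene shows two finials in the drum (top crop about 245,133 and 241,222). The pin handle is at about (247,266), the rocker at (155,179), the tray floor corners at (410,148) to (497,245), the case at (581,265) and the cork at (700,288). I'll fit the unit pose from the corners.

```bash
cat > h.py <<'E'
from station import *
import numpy as np, cv2
from scipy.spatial.transform import Rotation as R
from scipy.optimize import least_squares
def cam(n,o=None):
    c=get_calibration(n)
    if n!="wrist": return c["intrinsics"],np.array(c["world_from_camera"])
    o=o or get_obs(); T=np.eye(4);T[:3,:3]=R.from_rotvec(o["tool_rot"]).as_matrix();T[:3,3]=o["tool_pos"]
    return c["intrinsics"],T@c["tool_from_camera"]
def ray(px,K,T,z):
    d=T[:3,:3]@np.array([(px[0]-K[0,2])/K[0,0],-(px[1]-K[1,2])/K[1,1],-1.]); p=T[:3,3]
    return p+d*(z-p[2])/d[2]
def proj(P,K,T):
    p=(np.asarray(P)-T[:3,3])@T[:3,:3]; return np.array([K[0,2]+K[0,0]*p[0]/-p[2],K[1,2]-K[1,1]*p[1]/-p[2]])
def tool(P,o=None):
    "world point in tool axes relative to TCP"
    o=o or get_obs(); return R.from_rotvec(o["tool_rot"]).inv().apply(np.asarray(P)-o["tool_pos"])
E
python3 - <<'E'
from h import *
K,T=cam("top")
f=lambda x,y:(x/2+100,y/2+100)
pts=[((.059,-.165,.01),None)]
obs=[((.065,-.285,.016),f(498,147)),((-.065,-.285,.016),f(497,246)),((.065,-.165,.016),f(409,147)),((-.065,-.165,.016),f(406,245)),
((.065,.2,.1),f(121,132)),((-.065,.2,.1),f(117,229)),((.1,.1,.12),f(197,101)),((-.1,.1,.12),f(188,262)),((.1,-.1,.12),f(355,105)),((-.1,-.1,.12),f(351,263))]
def W(p,u):
    c,s=np.cos(p[2]),np.sin(p[2]); return np.array([p[0]+c*u[0]-s*u[1],p[1]+s*u[0]+c*u[1],u[2]])
fun=lambda p:np.concatenate([proj(W(p,u),K,T)-x for u,x in obs])
s=least_squares(fun,[.5,.2,0],loss="soft_l1");print(s.x,np.round(s.fun.reshape(-1,2),1) if len(s.fun)==20 else s.cost)
p=s.x
for n,u in dict(rocker_near=(-.022,0.15,.121),grip=(0,0,.208),traycen=(0,-.227,.01)).items(): print(n,W(p,u))
w=ray(f(247,262),K,T,.253);print("pin top",w)
w=ray(f(265,274),K,T,.16)
for n,z in (("case",.032),("mat",.0015)):
    r=cut_out(n,"top")[0]["region"].astype(np.uint8)
    c=max(cv2.findContours(r,0,1)[0],key=cv2.contourArea)
    g=np.array([ray(q,K,T,z)[:2] for q in c[:,0]],np.float32);print(n,cv2.minAreaRect(g))
for n,x,z in (("rook",f(400,80),.05),("rook",f(496,72),.05),("yellow",f(365,322),.05),("fin1",f(245,131),.155),("fin2",f(241,220),.155),("dec1",f(193,307),.08),("dec2",f(243,341),.08)): 
    w=ray(x,K,T,z); print(n,w, np.degrees(np.arctan2(w[1]-p[1],w[0]-p[0])-p[2]),np.hypot(*(w[:2]-p[:2])))
E
```

```text
[0.5901881  0.21006546 0.00792188] [[-1.7  1.8]
 [-1.5 -1. ]
 [-0.4  1. ]
 [ 0.1 -1.2]
 [ 0.6 -0.5]
 [-0.8  1.6]
 [ 0.5  0.5]
 [ 0.6 -0.9]
 [ 0.6 -0. ]
 [ 0.4 -0.1]]
rocker_near [0.56700052 0.35988648 0.121     ]
grip [0.5901881  0.21006546 0.208     ]
traycen [ 0.59198635 -0.01692742  0.01      ]
pin top [0.48137807 0.21067866 0.253     ]
case ((0.5041104555130005, -0.1893162876367569), (0.12575450539588928, 0.1729574352502823), 89.48992919921875)
mat ((0.4791577458381653, -0.36116698384284973), (0.17238163948059082, 0.1238141804933548), 6.456264495849609)
rook [0.74494252 0.0585498  0.05      ] -44.84801904648374 0.21657775824030184
rook [ 0.75977485 -0.07205223  0.05      ] -59.44294814346932 0.32916570400289247
yellow [0.41831508 0.09497415 0.05      ] -146.64644171101702 0.2068486015286759
fin1 [0.64597425 0.24193935 0.155     ] 29.287963017785682 0.06424981804888685
fin2 [0.53700026 0.24085076 0.155     ] 149.4837121727531 0.061454702599007635
dec1 [0.43247544 0.31180469 0.08      ] 146.7203569603137 0.18768099204263872
dec2 [0.39137062 0.24622966 0.08      ] 169.23692236177385 0.20207978475141827
```

```bash
cat > go.py <<'E'
# python3 go.py x y z [yaw of tool y axis deg] : offset and twist for tool-down target
import sys
from h import *
a=list(map(float,sys.argv[1:])); o=get_obs(); Rm=R.from_rotvec(o["tool_rot"]).as_matrix()
print("off",np.round(tool(a[:3],o),4), "now",np.round(o["tool_pos"],4))
y=np.degrees(np.arctan2(Rm[1,1],Rm[0,1]));print("tool y yaw",y.round(2),"tilt",np.degrees(Rm[:2,2]).round(2))
if len(a)>3:
    t=np.radians(a[3]); Y=np.array([np.cos(t),np.sin(t),0]);Z=np.array([0,0,-1.]);D=np.column_stack([np.cross(Y,Z),Y,Z])
    print("twist",np.degrees(R.from_matrix(Rm.T@D).as_rotvec()).round(2),"dist",np.linalg.norm(tool(a[:3],o)))
E
python3 go.py .567 .36 .16 90
```

```text
off [-0.4475 -0.1242  0.0713] now [0.1702 0.6014 0.2313]
tool y yaw 74.2 tilt [-0. -0.]
twist [ -0.   -0.  -15.8] dist 0.46989590956030153
```

```bash
python3 -m crank '[{"offset":[-0.4475,-0.1242,0.06],"twist":[0,0,-15.8]},{"offset":[-0.4475,-0.1242,0.06],"twist":[0,0,-15.8]},{"offset":[-0.4475,-0.1242,0.06],"twist":[0,0,-15.8]},{"offset":[-0.4475,-0.1242,0.06],"twist":[0,0,-15.8]},{"offset":[-0.4475,-0.1242,0.06],"twist":[0,0,-15.8]},{"offset":[-0.4475,-0.1242,0.06],"twist":[0,0,-15.8]},{"offset":[-0.4475,-0.1242,0.06],"twist":[0,0,-15.8]},{"offset":[-0.4475,-0.1242,0.06],"twist":[0,0,-15.8]},{"offset":[-0.4475,-0.1242,0.06],"twist":[0,0,-15.8]},{"offset":[-0.4475,-0.1242,0.07],"twist":[0,0,-15.8]},{"offset":[-0.4475,-0.1242,0.07],"twist":[0,0,-15.8]}]' 0 40; python3 go.py .567 .36 .109 90.45
```

```text
t: 2.38
tool_pos: [0.5652, 0.3605, 0.1598]
tool_rot: [0.002, -3.139, 0.001]
contact_force: [0.9, -0.1, -0.1]
opening: -0.0003
grip_force: 0.0
off [-0.0019 -0.0005  0.0508] now [0.5652 0.3605 0.1598]
tool y yaw 90.09 tilt [-0.13 -0.05]
twist [-0.05 -0.14 -0.36] dist 0.05085910897028448
```

```bash
python3 -m crank '[{"offset":[-0.001,0,0.025],"twist":[0,0,0]},{"offset":[-0.001,0,0.036],"twist":[0,0,0]},{"offset":[-0.001,0,0.041],"twist":[0,0,0]},{"offset":[-0.001,0,0.045],"twist":[0,0,0]},{"offset":[-0.001,0,0.049],"twist":[0,0,0]}]'
```

```text
t: 3.0
tool_pos: [0.5677, 0.3606, 0.1139]
tool_rot: [0.0, -3.141, -0.002]
contact_force: [-6.0, -0.0, 6.6]
opening: -0.0
grip_force: 4.1
```

```bash
python3 -m crank '[{"offset":[0,0,0.005],"twist":[0,0,0]},{"offset":[0,0,0.005],"twist":[0,0,0]},{"offset":[0,0,-0.05],"twist":[0,0,0]},{"offset":[0,0,-0.1],"twist":[0,0,0]},{"offset":[0.02,-0.03,-0.16],"twist":[0,0,0]},{"offset":[0.04,-0.06,-0.2],"twist":[0,0,0]},{"offset":[0.06,-0.1,-0.22],"twist":[0,0,0]},{"offset":[0.08,-0.15,-0.22],"twist":[0,0,0]},{"offset":[0.08,-0.15,-0.22],"twist":[0,0,0]},{"offset":[0.08,-0.15,-0.22],"twist":[0,0,0]}]' 1 40
python3 - <<'E'
from h import *
o=get_obs();print(o["tool_pos"],o["opening"])
im=get_image("wrist");cv2.imwrite("pics/w1.png",im[:,:,::-1]);K,T=cam("wrist",o)
for r in cut_out("pin","wrist")[:3]: print(r["confidence"],r["rect"],ray(r["rect"][:2],K,T,.25))
for r in cut_out("rocker","wrist")[:2]: print(r["confidence"],r["rect"])
for r in cut_out("finial0","wrist")[:5]: print(r["confidence"],r["rect"])
E
```

```text
t: 4.25
tool_pos: [0.4883, 0.2101, 0.3326]
tool_rot: [0.001, 3.14, 0.001]
contact_force: [0.3, -0.4, 0.3]
opening: 0.0852
grip_force: 0.0
[0.48830713 0.21008257 0.3326435 ] 0.0852431661946088
0.82 [413.9, 104.8, 26.0, 17.7] [0.42358317 0.26569978 0.25      ]
0.77 [324.3, 180.6, 33.6, 49.6] [0.47150395 0.21098967 0.25      ]
0.63 [354.5, 63.4, 22.8, 20.4] [0.39981516 0.22872398 0.25      ]
0.78 [458.9, 253.2, 28.1, 53.5]
```

View pics/w1.png

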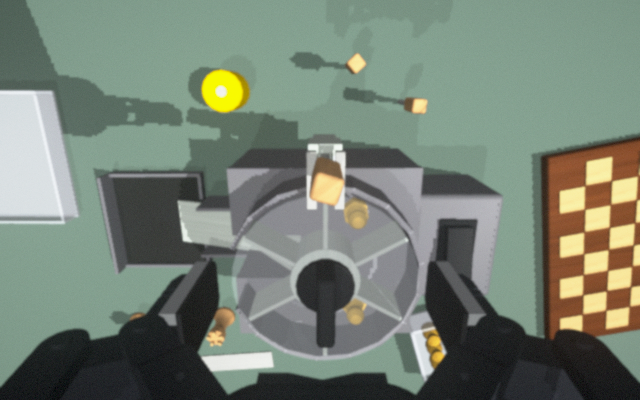

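Two finials are visible, at (357,213) and (357,312). The pin handle is at (326,183), slightly rotated; I'll enlarge it.

```bash
python3 - <<'E'
import cv2
a=cv2.imread("pics/w1.png")[140:240,280:380];cv2.imwrite("pics/w1c.png",cv2.resize(a,(600,600),interpolation=cv2.INTER_CUBIC))
E
```

```text
(no output)
```

View pics/w1c.png

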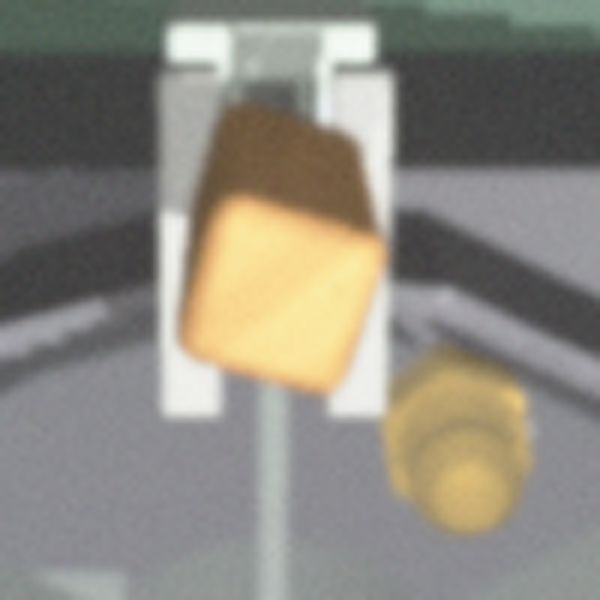

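Top face corners in the crop: (232,195), (384,243), (335,393), (183,347).

```bash
python3 - <<'E'
from h import *
K,T=cam("wrist")
c=np.array([ray((280+x/6,140+y/6),K,T,.253) for x,y in [(228,193),(386,243),(336,396),(181,350)]])
print(c,c.mean(0)); 
for i in range(4):
    d=c[(i+1)%4]-c[i];print(np.linalg.norm(d),np.degrees(np.arctan2(d[1],d[0])))
E
python3 go.py .479 .2105 .206 75
```

```text
[[0.46477462 0.20751529 0.253     ]
 [0.47023891 0.22439717 0.253     ]
 [0.48753704 0.21927892 0.253     ]
 [0.48227912 0.20237583 0.253     ]] [0.47620742 0.2133918  0.253     ]
0.017744194035893526 72.06438080137379
0.018039453179136553 -16.48264862984104
0.017701987873402346 -107.27897759364141
0.018243397858854694 163.6373570859943
off [ 0.0092 -0.0002  0.126 ] now [0.4883 0.2107 0.332 ]
tool y yaw 90.06 tilt [-0.03 -0.01]
twist [-1.000e-02 -3.000e-02  1.506e+01] dist 0.12629894052098029
```

```bash
python3 -m crank '[{"offset":[0.01,0.001,0],"twist":[0,0,107]},{"offset":[0.01,0.001,0],"twist":[0,0,107]},{"offset":[0.01,0.001,0],"twist":[0,0,107]},{"offset":[0.01,0.001,0],"twist":[0,0,107]},{"offset":[0.01,0.001,0],"twist":[0,0,107]},{"offset":[0.01,0.001,0],"twist":[0,0,107]},{"offset":[0.01,0.001,0],"twist":[0,0,107]},{"offset":[0.01,0.001,0],"twist":[0,0,107]},{"offset":[0.01,0.001,0],"twist":[0,0,107]},{"offset":[0.01,0.001,0],"twist":[0,0,107]},{"offset":[0.01,0.001,0],"twist":[0,0,107]},{"offset":[0.01,0.001,0],"twist":[0,0,107]}]'; python3 go.py .478 .212 .207 -17
python3 - <<'E'
from h import *
o=get_obs();im=get_image("wrist");cv2.imwrite("pics/w2.png",cv2.resize(im[100:350,200:440,::-1],None,fx=2.4,fy=2.4,interpolation=2));K,T=cam("wrist",o)
for r in cut_out("pin","wrist")[:3]: print(r["confidence"],r["rect"],ray(r["rect"][:2],K,T,.24))
E
```

```text
t: 5.95
tool_pos: [0.4781, 0.2114, 0.3321]
tool_rot: [-2.522, -1.872, 0.001]
contact_force: [0.3, 1.0, -0.5]
opening: 0.0853
grip_force: 0.0
off [ 0.0006 -0.0002  0.1251] now [0.4781 0.2114 0.3321]
tool y yaw -16.83 tilt [-0.02 -0.01]
twist [-0.02  0.01  0.17] dist 0.12510301423448772
0.91 [240.0, 149.6, 28.0, 24.2] [0.43657651 0.26011955 0.24      ]
0.86 [256.1, 78.2, 23.3, 23.1] [0.46213844 0.29925092 0.24      ]
0.58 [317.1, 193.9, 26.5, 47.7] [0.47642892 0.21601927 0.24      ]
```

View pics/w2.png

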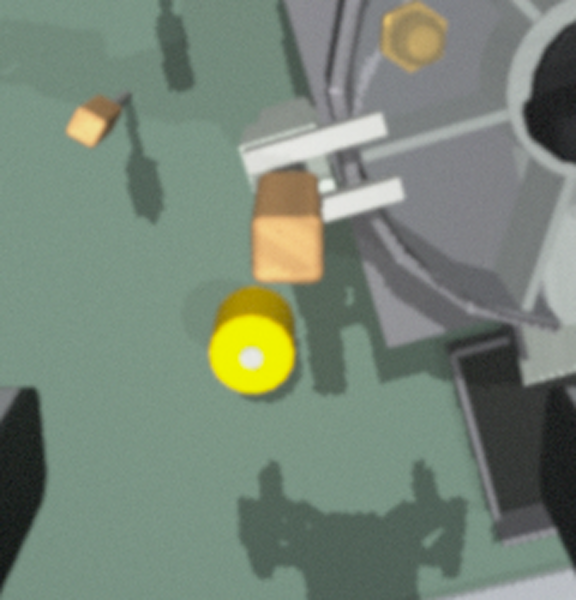

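The handle at (288,235) in the crop is aligned with the tool and centred between the fingers. I'll descend, grip and lift.

```bash
python3 -m crank '[{"offset":[0,0,0.05],"twist":[0,0,0]},{"offset":[0,0,0.09],"twist":[0,0,0]},{"offset":[0,0,0.12],"twist":[0,0,0]},{"offset":[0,0,0.125],"twist":[0,0,0]},{"offset":[0,0,0.125],"twist":[0,0,0]}]'
python3 -m crank '[{"offset":[0,0,0],"twist":[0,0,0]},{"offset":[0,0,0],"twist":[0,0,0]},{"offset":[0,0,0],"twist":[0,0,0]},{"offset":[0,0,0],"twist":[0,0,0]},{"offset":[0,0,0],"twist":[0,0,0]}]' 0 60
```

```text
t: 6.68
tool_pos: [0.4783, 0.2111, 0.2082]
tool_rot: [2.525, 1.869, 0.001]
contact_force: [0.4, -0.3, 0.8]
opening: 0.0854
grip_force: 0.0
t: 7.3
tool_pos: [0.4781, 0.2111, 0.2079]
tool_rot: [2.525, 1.869, 0.001]
contact_force: [-1.1, -0.1, 3.8]
opening: 0.0191
grip_force: 58.7
```

```bash
python3 -m crank '[{"offset":[0,0,-0.02],"twist":[0,0,0]},{"offset":[0,0,-0.05],"twist":[0,0,0]},{"offset":[0,0,-0.08],"twist":[0,0,0]},{"offset":[0,0,-0.1],"twist":[0,0,0]},{"offset":[0,0,-0.11],"twist":[0,0,0]},{"offset":[0,0,-0.11],"twist":[0,0,0]}]'
python3 go.py .40 -.30 .20 -127
```

```text
t: 8.05
tool_pos: [0.4781, 0.211, 0.3177]
tool_rot: [2.525, 1.869, 0.001]
contact_force: [-0.9, -0.5, -1.1]
opening: 0.0194
grip_force: 58.5
off [-0.5116  0.0747  0.1176] now [0.4781 0.211  0.3177]
tool y yaw -17.0 tilt [0.03 0.01]
twist [ 0.0e+00 -4.0e-02  1.1e+02] dist 0.5301812870764652
```

```bash
python3 go.py .44 -.33 .27 -127; cat > tl.py <<'E'
# python3 tl.py x y z yaw tilt: tool-down pose with y yaw, then turned by tilt about tool y
import sys
from h import *
a=list(map(float,sys.argv[1:])); o=get_obs(); Rm=R.from_rotvec(o["tool_rot"]).as_matrix()
t=np.radians(a[3]); Y=np.array([np.cos(t),np.sin(t),0]);Z=np.array([0,0,-1.]);D=np.column_stack([np.cross(Y,Z),Y,Z])@R.from_euler("y",a[4],degrees=True).as_matrix()
print("off",np.round(tool(a[:3],o),4),"twist",np.degrees(R.from_matrix(Rm.T@D).as_rotvec()).round(2),"now",o["tool_pos"].round(4),"q",o["q"].round(2),"z",D[:,2])
E
```

```text
off [-0.5285  0.1217  0.0476] now [0.4781 0.211  0.3177]
tool y yaw -17.0 tilt [0.03 0.01]
twist [ 0.0e+00 -4.0e-02  1.1e+02] dist 0.5444550806138918
```

```bash
python3 -m crank '[{"offset":[-0.05,0.012,0],"twist":[0,0,10]},{"offset":[-0.1,0.024,0],"twist":[0,0,20]},{"offset":[-0.15,0.036,0],"twist":[0,0,30]},{"offset":[-0.2,0.048,0],"twist":[0,0,40]},{"offset":[-0.25,0.06,0],"twist":[0,0,50]},{"offset":[-0.3,0.07,0],"twist":[0,0,60]},{"offset":[-0.35,0.08,0.02],"twist":[0,0,70]},{"offset":[-0.4,0.09,0.03],"twist":[0,0,80]},{"offset":[-0.45,0.1,0.04],"twist":[0,0,90]},{"offset":[-0.5,0.115,0.048],"twist":[0,0,100]},{"offset":[-0.528,0.122,0.048],"twist":[0,0,110]},{"offset":[-0.528,0.122,0.048],"twist":[0,0,110]},{"offset":[-0.528,0.122,0.048],"twist":[0,0,110]}]'; python3 tl.py .44 -.33 .15 -127 65;python3 tl.py .47 -.354 .042 -127 65
```

```text
t: 9.68
tool_pos: [0.44, -0.3288, 0.2682]
tool_rot: [-2.979, 0.994, 0.003]
contact_force: [-0.6, -0.2, -0.9]
opening: 0.0193
grip_force: 58.7
off [0.001  0.001  0.1182] twist [-8.000e-02  6.512e+01  6.000e-02] now [ 0.44   -0.3288  0.2682] q [-0.78 -0.15  1.74  0.    1.55  1.44] z [ 0.72380958 -0.54542964 -0.42261826]
off [0.0396 0.0022 0.2261] twist [-8.000e-02  6.512e+01  6.000e-02] now [ 0.44   -0.3288  0.2682] q [-0.78 -0.15  1.74  0.    1.55  1.44] z [ 0.72380958 -0.54542964 -0.42261826]
```

```bash
python3 -m crank '[{"offset":[0.01,0,0.01],"twist":[0,10,0]},{"offset":[0.02,0,0.02],"twist":[0,20,0]},{"offset":[0.03,0,0.03],"twist":[0,30,0]},{"offset":[0.04,0,0.05],"twist":[0,40,0]},{"offset":[0.04,0,0.07],"twist":[0,50,0]},{"offset":[0.04,0,0.09],"twist":[0,58,0]},{"offset":[0.04,0,0.11],"twist":[0,65,0]},{"offset":[0.04,0,0.13],"twist":[0,65,0]},{"offset":[0.04,0.002,0.13],"twist":[0,65,0]},{"offset":[0.04,0.002,0.13],"twist":[0,65,0]}]'; python3 tl.py .47 -.354 .042 -127 65
```

```text
t: 10.92
tool_pos: [0.4761, -0.3509, 0.1461]
tool_rot: [2.289, -0.747, 1.457]
contact_force: [1.4, -0.2, -1.0]
opening: 0.0192
grip_force: 58.7
off [-0.0955  0.0067  0.0414] twist [-1.12  0.18  0.15] now [ 0.4761 -0.3509  0.1461] q [-0.86 -0.4   2.45  1.69  0.22 -0.22] z [ 0.72380958 -0.54542964 -0.42261826]
```

```bash
python3 -m crank '[{"offset":[-0.012,0.001,0.005],"twist":[0,0,0]},{"offset":[-0.024,0.002,0.01],"twist":[0,0,0]},{"offset":[-0.036,0.003,0.015],"twist":[0,0,0]},{"offset":[-0.048,0.004,0.02],"twist":[0,0,0]},{"offset":[-0.048,0.004,0.02],"twist":[0,0,0]}]'; python3 tl.py .47 -.354 .042 -127 65
```

```text
t: 11.55
tool_pos: [0.4716, -0.3521, 0.0928]
tool_rot: [2.293, -0.75, 1.454]
contact_force: [0.1, 0.4, -0.7]
opening: 0.0193
grip_force: 58.7
off [-0.046   0.0029  0.0217] twist [-1.14  0.4   0.06] now [ 0.4716 -0.3521  0.0928] q [-0.88 -0.25  2.46  2.22  0.29 -0.77] z [ 0.72380958 -0.54542964 -0.42261826]
```

```bash
python3 -m crank '[{"offset":[-0.012,0.001,0.005],"twist":[0,0,0]},{"offset":[-0.024,0.002,0.01],"twist":[0,0,0]},{"offset":[-0.034,0.002,0.015],"twist":[0,0,0]},{"offset":[-0.038,0.003,0.018],"twist":[0,0,0]},{"offset":[-0.042,0.003,0.02],"twist":[0,0,0]},{"offset":[-0.042,0.003,0.02],"twist":[0,0,0]}]'; python3 tl.py .47 -.354 .042 -127 65
python3 - <<'E'
from h import *
im=get_image("scene");cv2.imwrite("pics/s2.png",cv2.resize(im[90:290,120:420,::-1],None,fx=2.6,fy=2.6,interpolation=2))
E
```

```text
t: 12.3
tool_pos: [0.4707, -0.356, 0.0482]
tool_rot: [2.289, -0.75, 1.456]
contact_force: [-0.6, -0.7, -1.8]
opening: 0.0193
grip_force: 58.7
off [-0.0064 -0.0012  0.0011] twist [-1.08  0.22  0.05] now [ 0.4707 -0.356   0.0482] q [-0.89 -0.09  2.44  2.49  0.4  -1.06] z [ 0.72380958 -0.54542964 -0.42261826]
```

View pics/s2.png

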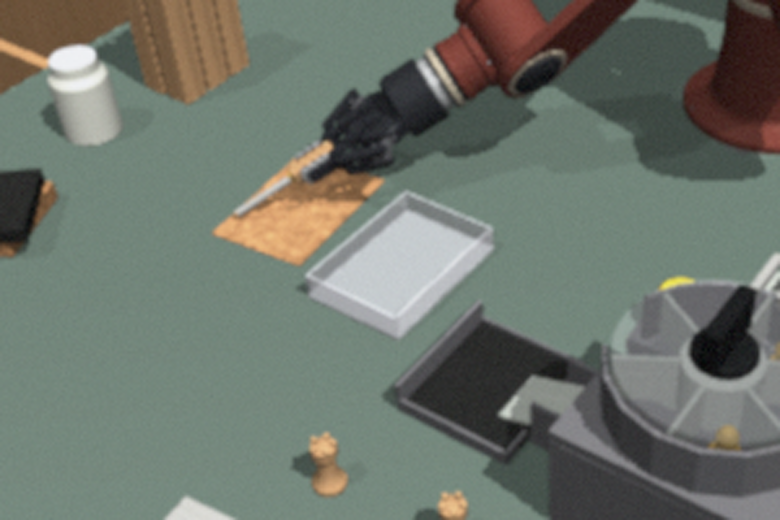

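The pin is held over the cork with its tip near the sheet. I'll lower a few more mm and release.

```bash
python3 -m crank '[{"offset":[-0.004,0,0.001],"twist":[0,0,0]},{"offset":[-0.006,0,0.001],"twist":[0,0,0]}]'
python3 -m crank '[{"offset":[0,0,0],"twist":[0,0,0]},{"offset":[0,0,0],"twist":[0,0,0]},{"offset":[0,0,0],"twist":[0,0,0]},{"offset":[0,0,0],"twist":[0,0,0]},{"offset":[0.003,0,-0.02],"twist":[0,0,0]},{"offset":[0.01,0,-0.05],"twist":[0,0,0]},{"offset":[0.03,0,-0.08],"twist":[0,0,0]},{"offset":[0.06,0,-0.1],"twist":[0,0,0]},{"offset":[0.1,0,-0.11],"twist":[0,0,0]},{"offset":[0.14,0,-0.11],"twist":[0,0,0]},{"offset":[0.14,0,-0.11],"twist":[0,0,0]}]' 1 60; python3 go.py .44 -.2 .3 -90
python3 - <<'E'
from h import *
im=get_image("top");K,T=cam("top")
for r in cut_out("pin","top")[:4]: print(r["confidence"],r["rect"],ray(r["rect"][:2],K,T,.01))
for n,z in (("case",.032),("mat",.0015)):
    r=cut_out(n,"top")[0]["region"].astype(np.uint8)
    c=max(cv2.findContours(r,0,1)[0],key=cv2.contourArea)
    g=np.array([ray(q,K,T,z)[:2] for q in c[:,0]],np.float32);print(n,cv2.minAreaRect(g))
cv2.imwrite("pics/t2.png",cv2.resize(im[180:300,360:520,::-1],None,fx=4,fy=4,interpolation=2))
E
```

```text
t: 12.6
tool_pos: [0.4691, -0.355, 0.042]
tool_rot: [2.289, -0.75, 1.456]
contact_force: [-0.5, -0.7, -1.1]
opening: 0.0191
grip_force: 58.7
t: 13.98
tool_pos: [0.4373, -0.3306, 0.2075]
tool_rot: [2.296, -0.745, 1.46]
contact_force: [-0.1, 0.4, -0.3]
opening: 0.0855
grip_force: 0.0
off [ 0.0512 -0.1087 -0.1057] now [ 0.4373 -0.3306  0.2075]
tool y yaw -125.57 tilt [ 42.29 -29.93]
twist [ 19.56 -62.72 -31.99] dist 0.16006268649687647
0.59 [202.7, 253.2, 11.3, 7.7] [0.4337953  0.31391204 0.01      ]
0.45 [225.6, 271.6, 8.8, 7.9] [0.38615161 0.24955958 0.01      ]
case ((0.5046424865722656, -0.19008690118789673), (0.16958099603652954, 0.12402290105819702), 0.3624836802482605)
mat ((0.4790792465209961, -0.36140552163124084), (0.16959302127361298, 0.1203700453042984), 5.604050159454346)
```

View pics/t2.png

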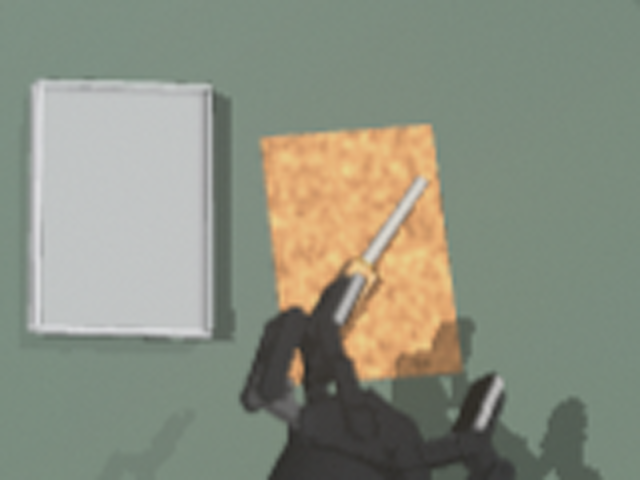

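The pin lies on the cork with its tip at crop (425,180). Next I'll untilt and head for the drum.

```bash
python3 -m crank '[{"offset":[0.02,-0.015,-0.03],"twist":[2.8,-9,-4.6]},{"offset":[0.03,-0.03,-0.05],"twist":[5.6,-18,-9.2]},{"offset":[0.04,-0.05,-0.07],"twist":[8.4,-27,-13.7]},{"offset":[0.05,-0.07,-0.09],"twist":[11.2,-36,-18.3]},{"offset":[0.051,-0.09,-0.105],"twist":[14,-45,-22.9]},{"offset":[0.051,-0.109,-0.105],"twist":[16.8,-54,-27.5]},{"offset":[0.051,-0.109,-0.105],"twist":[19.56,-62.7,-32]},{"offset":[0.051,-0.109,-0.105],"twist":[19.56,-62.7,-32]},{"offset":[0.051,-0.109,-0.105],"twist":[19.56,-62.7,-32]},{"offset":[0.051,-0.109,-0.105],"twist":[19.56,-62.7,-32]}]'; python3 tl.py .59 .21 .3 -90 0
python3 - <<'E'
from h import *
im=get_image("top");K,T=cam("top")
for r in cut_out("pin","top")[:4]: print(r["confidence"],r["rect"],ray(r["rect"][:2],K,T,.01))
cv2.imwrite("pics/t3.png",cv2.resize(im[100:300,120:520,::-1],None,fx=2,fy=2,interpolation=2))
E
```

```text
t: 15.42
tool_pos: [0.44, -0.2, 0.2989]
tool_rot: [3.14, -0.0, 0.004]
contact_force: [0.3, -0.2, 0.1]
opening: 0.0854
grip_force: 0.0
off [ 0.1499 -0.4101 -0.0011] twist [ 0.06 -0.14 -0.01] now [ 0.44   -0.2     0.2989] q [-0.58 -0.33  1.85  0.    1.62  0.99] z [ 0.  0. -1.]
0.42 [199.7, 253.7, 9.6, 8.0] [0.43226777 0.32191265 0.01      ]
```

```bash
python3 -m crank '[{"offset":[0.02,-0.06,0],"twist":[0,0,0]},{"offset":[0.04,-0.12,0],"twist":[0,0,0]},{"offset":[0.06,-0.18,0],"twist":[0,0,0]},{"offset":[0.09,-0.24,0],"twist":[0,0,0]},{"offset":[0.12,-0.3,0],"twist":[0,0,0]},{"offset":[0.14,-0.35,0],"twist":[0,0,0]},{"offset":[0.15,-0.4,0],"twist":[0,0,0]},{"offset":[0.15,-0.41,0],"twist":[0,0,0]},{"offset":[0.15,-0.41,0],"twist":[0,0,0]},{"offset":[0.15,-0.41,0],"twist":[0,0,0]}]'; python3 tl.py .5902 .2101 .192 -89.5 0
python3 - <<'E'
from h import *
o=get_obs();im=get_image("wrist");K,T=cam("wrist",o)
for r in cut_out("drum_grip","wrist")[:3]: print(r["confidence"],r["rect"],ray(r["rect"][:2],K,T,.226))
cv2.imwrite("pics/w3.png",im[:,:,::-1])
im=get_image("top");K,T=cam("top")
for r in cut_out("pin","top")[:4]: print(r["confidence"],r["rect"],ray(r["rect"][:2],K,T,.01))
E
```

```text
t: 16.77
tool_pos: [0.5905, 0.2082, 0.2994]
tool_rot: [3.14, -0.002, 0.003]
contact_force: [0.2, 0.1, -0.3]
opening: 0.0853
grip_force: 0.0
off [-0.0005 -0.002   0.1074] twist [ 0.09 -0.12 -0.57] now [0.5905 0.2082 0.2994] q [ 0.22  0.02  1.53 -0.    1.59  1.79] z [ 0.  0. -1.]
0.66 [316.5, 197.0, 230.8, 267.6] [0.5991683  0.21045437 0.226     ]
0.6 [342.5, 192.3, 482.5, 278.0] [0.60225089 0.19400178 0.226     ]
0.33 [158.6, 168.5, 46.1, 64.2] [0.61783119 0.30801128 0.226     ]
0.74 [450.3, 240.9, 29.4, 38.9] [ 0.48288937 -0.35998765  0.01      ]
```

View pics/w3.png

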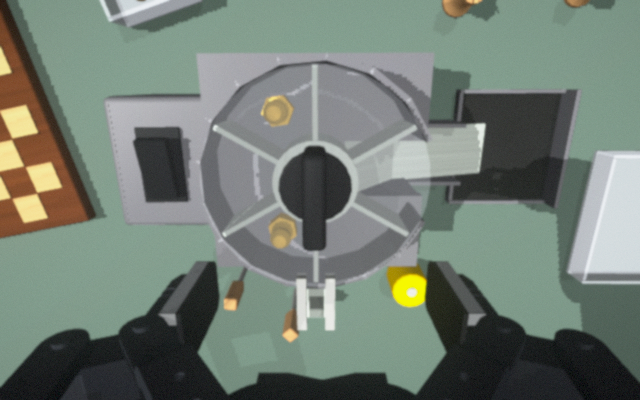

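```bash
python3 -m crank '[{"offset":[0,-0.0005,0.04],"twist":[0,0,0]},{"offset":[0,-0.0005,0.08],"twist":[0,0,0]},{"offset":[0,-0.0005,0.1],"twist":[0,0,0]},{"offset":[0,-0.0005,0.107],"twist":[0,0,0]},{"offset":[0,-0.0005,0.107],"twist":[0,0,0]}]'
python3 -m crank '[{"offset":[0,0,0],"twist":[0,0,0]},{"offset":[0,0,0],"twist":[0,0,0]},{"offset":[0,0,0],"twist":[0,0,0]},{"offset":[0,0,0],"twist":[0,0,0]},{"offset":[0,0,0],"twist":[0,0,0]}]' 0 50
```

```text
t: 17.6
tool_pos: [0.5913, 0.2101, 0.1929]
tool_rot: [3.14, 0.001, 0.004]
contact_force: [-0.0, -0.4, 0.6]
opening: 0.0856
grip_force: 0.0
t: 18.23
tool_pos: [0.591, 0.2133, 0.1927]
tool_rot: [-3.136, -0.002, -0.005]
contact_force: [0.2, 10.9, 0.3]
opening: 0.0156
grip_force: 50.9
```

```bash
python3 -m crank '[{"offset":[0,-0.003,0],"twist":[0,0,0]},{"offset":[0,-0.004,0],"twist":[0,0,0]}]'
python3 -m crank '[{"offset":[0,0,0],"twist":[0,0,-6]},{"offset":[0,0,0],"twist":[0,0,-12]},{"offset":[0,0,0],"twist":[0,0,-18]},{"offset":[0,0,0],"twist":[0,0,-24]},{"offset":[0,0,0],"twist":[0,0,-30]},{"offset":[0,0,0],"twist":[0,0,-36]},{"offset":[0,0,0],"twist":[0,0,-42]},{"offset":[0,0,0],"twist":[0,0,-48]},{"offset":[0,0,0],"twist":[0,0,-54]},{"offset":[0,0,0],"twist":[0,0,-60]},{"offset":[0,0,0],"twist":[0,0,-66]},{"offset":[0,0,0],"twist":[0,0,-72]},{"offset":[0,0,0],"twist":[0,0,-78]},{"offset":[0,0,0],"twist":[0,0,-84]},{"offset":[0,0,0],"twist":[0,0,-90]}]'
```

```text
t: 18.48
tool_pos: [0.5909, 0.2133, 0.1927]
tool_rot: [3.138, 0.0, 0.003]
contact_force: [-3.2, -6.9, 4.9]
opening: 0.0153
grip_force: 51.5
t: 20.35
tool_pos: [0.5931, 0.2111, 0.1927]
tool_rot: [2.214, 2.217, 0.001]
contact_force: [7.7, -9.5, 1.1]
opening: 0.015
grip_force: 51.1
```

```bash
python3 -m crank '[{"offset":[0,0,0],"twist":[0,0,-5]},{"offset":[0,0,0],"twist":[0,0,-10]},{"offset":[0,0,0],"twist":[0,0,-15]},{"offset":[0,0,0],"twist":[0,0,-20]},{"offset":[0,0,0],"twist":[0,0,-25]},{"offset":[0,0,0],"twist":[0,0,-29]},{"offset":[0,0,0],"twist":[0,0,-32]},{"offset":[0,0,0],"twist":[0,0,-32]},{"offset":[0,0,0],"twist":[0,0,-32]}]'
python3 - <<'E'
from h import *
for n in ("scene","top"):
    im=get_image(n);K,T=cam(n)
    for r in cut_out("finial0",n)[:5]: print(n,r["confidence"],r["rect"],ray(r["rect"][:2],K,T,.02))
    for r in cut_out("case",n)[:1]: print(n,r["confidence"],r["rect"],ray(r["rect"][:2],K,T,.02))
    cv2.imwrite(f"pics/{n}4.png",cv2.resize(im[100:300,120:440,::-1],None,fx=2.5,fy=2.5,interpolation=2))
E
python3 tl.py .5902 .2101 .192 90 0
```

```text
t: 21.48
tool_pos: [0.5944, 0.2114, 0.1927]
tool_rot: [1.519, 2.737, 0.0]
contact_force: [12.7, -7.2, -1.7]
opening: 0.0153
grip_force: 50.8
scene 0.67 [300.9, 227.8, 15.5, 15.5] [ 0.58640952 -0.04457543  0.02      ]
scene 0.76 [274.5, 193.9, 70.4, 55.6] [ 0.52053502 -0.17967478  0.02      ]
top 0.64 [342.1, 198.4, 8.5, 11.7] [ 0.59162929 -0.06067367  0.02      ]
top 0.57 [391.0, 232.4, 45.4, 62.8] [ 0.50163094 -0.19510591  0.02      ]
off [ 0.0011 -0.0042  0.0007] twist [ 2.000e-02  6.600e-01 -5.807e+01] now [0.5944 0.2114 0.1927] q [ 0.23  0.09  1.64 -0.01  1.4  -0.33] z [ 0.  0. -1.]
```

The finial has dropped, at about (0.59,-0.055), found in both cameras. I'll release the drum and go over the tray.

```bash
python3 -m crank '[{"offset":[0,0,0],"twist":[0,0,0]},{"offset":[0,0,0],"twist":[0,0,0]},{"offset":[0,0,0],"twist":[0,0,0]},{"offset":[0,0,-0.04],"twist":[0,0,0]},{"offset":[0,0,-0.08],"twist":[0,0,0]},{"offset":[0,0,-0.08],"twist":[0,0,0]},{"offset":[0,0,-0.08],"twist":[0,0,0]}]' 1; python3 tl.py .59 -.05 .22 0 0
```

```text
t: 22.65
tool_pos: [0.5903, 0.2143, 0.2714]
tool_rot: [1.521, 2.747, -0.001]
contact_force: [0.1, -1.0, -0.9]
opening: 0.0855
grip_force: 0.0
off [-0.2238 -0.1405  0.0518] twist [2.000e-02 1.000e-01 3.205e+01] now [0.5903 0.2143 0.2714] q [ 0.23  0.04  1.56 -0.    1.54 -0.33] z [ 0.  0. -1.]
```

```bash
python3 -m crank '[{"offset":[-0.05,-0.03,0],"twist":[0,0,8]},{"offset":[-0.1,-0.06,0],"twist":[0,0,16]},{"offset":[-0.15,-0.09,0],"twist":[0,0,24]},{"offset":[-0.19,-0.12,0.02],"twist":[0,0,32]},{"offset":[-0.224,-0.14,0.05],"twist":[0,0,32]},{"offset":[-0.224,-0.14,0.05],"twist":[0,0,32]},{"offset":[-0.224,-0.14,0.05],"twist":[0,0,32]},{"offset":[-0.224,-0.14,0.05],"twist":[0,0,32]}]'; python3 - <<'E'
from h import *
o=get_obs();im=get_image("wrist");K,T=cam("wrist",o)
for r in cut_out("finial0","wrist")[:3]: print(r["confidence"],r["rect"],ray(r["rect"][:2],K,T,.02))
for r in cut_out("case","wrist")[:1]: print(r["confidence"],r["rect"])
cv2.imwrite("pics/w5.png",cv2.resize(im[100:300,200:440,::-1],None,fx=3,fy=3,interpolation=2))
E
```

```text
t: 23.65
tool_pos: [0.5913, -0.0489, 0.2231]
tool_rot: [2.217, 2.222, 0.001]
contact_force: [0.2, 0.4, 0.2]
opening: 0.0853
grip_force: 0.0
0.69 [321.5, 173.2, 44.4, 26.8] [ 0.59169972 -0.05782436  0.02      ]
0.2 [322.2, 99.5, 148.8, 199.1] [0.59220391 0.01300197 0.02      ]
0.76 [237.9, 290.2, 164.5, 109.7]
```

View pics/w5.png

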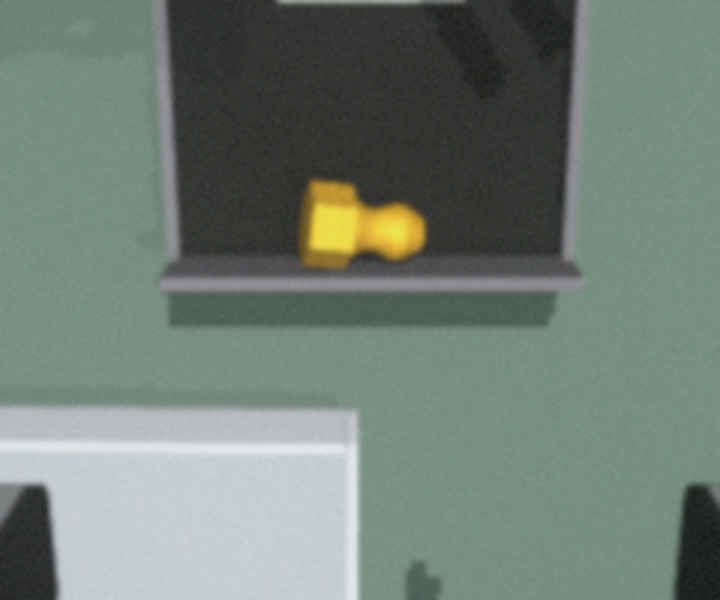

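The finial lies along world x against the end wall: foot at crop (330,230), ball at (400,230). I'll grip it lengthwise.

```bash
python3 - <<'E'
from h import *
K,T=cam("wrist")
for p in [(303,230),(427,232),(365,231)]: print(ray((200+p[0]/3,100+p[1]/3),K,T,.022))
E
python3 tl.py .592 -.057 .014 0 0
```

```text
[ 0.57140242 -0.06120228  0.022     ]
[ 0.61244897 -0.06183166  0.022     ]
[ 0.59191619 -0.06151682  0.022     ]
off [-7.500e-03  1.000e-04  2.093e-01] twist [0.17 0.09 0.12] now [ 0.5913 -0.0491  0.2233] q [-0.21 -0.02  1.7  -0.    1.46 -0.21] z [ 0.  0. -1.]
```

```bash
python3 -m crank '[{"offset":[-0.0075,0,0.06],"twist":[0,0,0]},{"offset":[-0.0075,0,0.12],"twist":[0,0,0]},{"offset":[-0.0075,0,0.16],"twist":[0,0,0]},{"offset":[-0.0075,0,0.19],"twist":[0,0,0]},{"offset":[-0.0075,0,0.2],"twist":[0,0,0]},{"offset":[-0.0075,0,0.206],"twist":[0,0,0]},{"offset":[-0.0075,0,0.206],"twist":[0,0,0]},{"offset":[-0.0075,0,0.206],"twist":[0,0,0]}]' 
python3 -m crank '[{"offset":[0,0,0],"twist":[0,0,0]},{"offset":[0,0,0],"twist":[0,0,0]},{"offset":[0,0,0],"twist":[0,0,0]},{"offset":[0,0,0],"twist":[0,0,0]},{"offset":[0,0,0],"twist":[0,0,0]}]' 0 40
```

```text
t: 24.8
tool_pos: [0.5923, -0.058, 0.0179]
tool_rot: [2.218, 2.219, 0.002]
contact_force: [-0.4, 0.3, 1.1]
opening: 0.0857
grip_force: 0.0
t: 25.42
tool_pos: [0.5917, -0.0579, 0.017]
tool_rot: [2.219, 2.22, 0.001]
contact_force: [-0.4, 0.2, 4.3]
opening: 0.0378
grip_force: 39.3
```

```bash
python3 -m crank '[{"offset":[0,0,-0.02],"twist":[0,0,0]},{"offset":[0,0,-0.05],"twist":[0,0,0]},{"offset":[0,0,-0.08],"twist":[0,0,0]},{"offset":[0,0,-0.1],"twist":[0,0,0]},{"offset":[0,0,-0.1],"twist":[0,0,0]},{"offset":[0,0,-0.1],"twist":[0,0,0]}]'; python3 - <<'E'
from h import *
get_image("top");K,T=cam("top")
for r in cut_out("case","top")[:2]: print(r["confidence"],r["rect"],ray(r["rect"][:2],K,T,.02))
E
python3 tl.py .504 -.165 .1 0 0
```

```text
t: 26.18
tool_pos: [0.5901, -0.0575, 0.1151]
tool_rot: [2.221, 2.222, -0.002]
contact_force: [-0.1, 0.4, -1.5]
opening: 0.038
grip_force: 39.7
0.76 [391.5, 231.5, 40.7, 61.4] [ 0.50410882 -0.19647341  0.02      ]
off [-0.1075 -0.0859  0.0147] twist [-0.1   0.04  0.03] now [ 0.5898 -0.0575  0.1145] q [-0.22  0.08  1.79 -0.    1.28 -0.22] z [ 0.  0. -1.]
```

Still held, and the case hasn't moved. I'll move over it and place the finial.

```bash
python3 -m crank '[{"offset":[-0.04,-0.03,0],"twist":[0,0,0]},{"offset":[-0.08,-0.06,0.01],"twist":[0,0,0]},{"offset":[-0.1075,-0.086,0.015],"twist":[0,0,0]},{"offset":[-0.1075,-0.086,0.04],"twist":[0,0,0]},{"offset":[-0.1075,-0.086,0.07],"twist":[0,0,0]},{"offset":[-0.1075,-0.086,0.09],"twist":[0,0,0]},{"offset":[-0.1075,-0.086,0.098],"twist":[0,0,0]},{"offset":[-0.1075,-0.086,0.101],"twist":[0,0,0]},{"offset":[-0.1075,-0.086,0.101],"twist":[0,0,0]}]'
python3 -m crank '[{"offset":[0,0,0],"twist":[0,0,0]},{"offset":[0,0,0],"twist":[0,0,0]},{"offset":[0,0,0],"twist":[0,0,0]},{"offset":[0,0,-0.04],"twist":[0,0,0]},{"offset":[0,0,-0.1],"twist":[0,0,0]},{"offset":[0,0,-0.16],"twist":[0,0,0]},{"offset":[0,0,-0.22],"twist":[0,0,0]},{"offset":[0,0,-0.26],"twist":[0,0,0]},{"offset":[0,0,-0.26],"twist":[0,0,0]}]' 0.75
python3 - <<'E'
from h import *
o=get_obs();im=get_image("wrist");K,T=cam("wrist",o)
for r in cut_out("finial0","wrist")[:3]: print(r["confidence"],r["rect"],ray(r["rect"][:2],K,T,.015))
for n,z in (("case",.032),):
    r=cut_out(n,"wrist")[0]["region"].astype(np.uint8)
    c=max(cv2.findContours(r,0,1)[0],key=cv2.contourArea)
    g=np.array([ray(q,K,T,z)[:2] for q in c[:,0]],np.float32);print(n,cv2.minAreaRect(g))
cv2.imwrite("pics/w6.png",im[:,:,::-1])
E
python3 tl.py .593 .2125 .27 32 0
```

```text
t: 27.4
tool_pos: [0.5056, -0.1655, 0.0158]
tool_rot: [2.219, 2.22, 0.0]
contact_force: [0.6, -0.4, -0.9]
opening: 0.038
grip_force: 39.8
t: 28.52
tool_pos: [0.5067, -0.1659, 0.2808]
tool_rot: [2.213, 2.215, 0.005]
contact_force: [0.7, -0.2, 0.0]
opening: 0.0644
grip_force: 0.0
0.79 [318.4, 153.0, 37.7, 22.8] [ 0.50550478 -0.16734883  0.015     ]
0.66 [566.5, 71.2, 59.9, 28.6] [ 0.77496769 -0.07794228  0.015     ]
case ((0.5035927295684814, -0.19172954559326172), (0.12393572181463242, 0.1693781465291977), 89.57791137695312)
off [0.3772 0.089  0.0036] twist [-4.000e-02  1.000e-02 -3.197e+01] now [ 0.5042 -0.1647  0.2738] q [-0.46 -0.2   1.78 -0.    1.56 -0.46] z [ 0.  0. -1.]
```

View pics/w6.png

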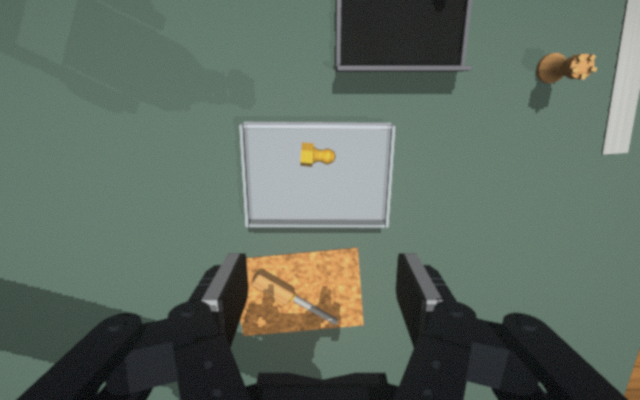

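Finial 0 is in the case at (318,154), and the pin lies flat on the cork at about (295,297). Back to the drum.

```bash
python3 -m crank '[{"offset":[0.05,0.012,0],"twist":[0,0,-5]},{"offset":[0.1,0.024,0],"twist":[0,0,-10]},{"offset":[0.15,0.036,0],"twist":[0,0,-15]},{"offset":[0.2,0.048,0],"twist":[0,0,-20]},{"offset":[0.25,0.06,0],"twist":[0,0,-25]},{"offset":[0.3,0.07,0],"twist":[0,0,-30]},{"offset":[0.35,0.08,0],"twist":[0,0,-32]},{"offset":[0.377,0.089,0],"twist":[0,0,-32]},{"offset":[0.377,0.089,0],"twist":[0,0,-32]},{"offset":[0.377,0.089,0],"twist":[0,0,-32]}]' 1; python3 tl.py .593 .2125 .192 32 0
python3 - <<'E'
from h import *
o=get_obs();im=get_image("wrist");K,T=cam("wrist",o)
cv2.imwrite("pics/w7.png",im[:,:,::-1])
E
```

```text
t: 29.92
tool_pos: [0.5929, 0.2113, 0.2731]
tool_rot: [-1.523, -2.748, 0.005]
contact_force: [-0.3, -0.6, -0.2]
opening: 0.0853
grip_force: 0.0
off [0.0011 0.0009 0.0811] twist [-0.15  0.08  0.02] now [0.5929 0.2113 0.2731] q [ 0.23  0.04  1.55 -0.    1.55 -0.33] z [ 0.  0. -1.]
```

View pics/w7.png

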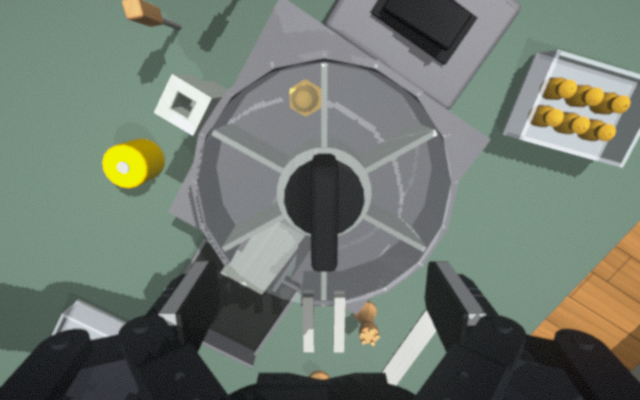

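One finial remains at (305,98), ahead of its vane. The bar is aligned, so I'll grip and turn another 120 degrees.

```bash
python3 -m crank '[{"offset":[0,0,0.04],"twist":[0,0,0]},{"offset":[0,0,0.07],"twist":[0,0,0]},{"offset":[0,0,0.08],"twist":[0,0,0]},{"offset":[0,0,0.08],"twist":[0,0,0]}]'
python3 -m crank '[{"offset":[0,0,0],"twist":[0,0,0]},{"offset":[0,0,0],"twist":[0,0,0]},{"offset":[0,0,0],"twist":[0,0,0]},{"offset":[0,0,0],"twist":[0,0,0]},{"offset":[0,0,0],"twist":[0,0,0]}]' 0 50
python3 -m crank '[{"offset":[0,0,0],"twist":[0,0,-6]},{"offset":[0,0,0],"twist":[0,0,-12]},{"offset":[0,0,0],"twist":[0,0,-18]},{"offset":[0,0,0],"twist":[0,0,-24]},{"offset":[0,0,0],"twist":[0,0,-30]},{"offset":[0,0,0],"twist":[0,0,-36]},{"offset":[0,0,0],"twist":[0,0,-42]},{"offset":[0,0,0],"twist":[0,0,-48]},{"offset":[0,0,0],"twist":[0,0,-54]},{"offset":[0,0,0],"twist":[0,0,-60]},{"offset":[0,0,0],"twist":[0,0,-66]},{"offset":[0,0,0],"twist":[0,0,-72]},{"offset":[0,0,0],"twist":[0,0,-78]},{"offset":[0,0,0],"twist":[0,0,-84]},{"offset":[0,0,0],"twist":[0,0,-90]}]'
```

```text
t: 30.48
tool_pos: [0.5935, 0.2112, 0.1947]
tool_rot: [1.523, 2.746, -0.002]
contact_force: [-0.7, 0.5, -0.4]
opening: 0.0852
grip_force: 0.0
t: 31.1
tool_pos: [0.5939, 0.212, 0.1956]
tool_rot: [1.521, 2.746, -0.0]
contact_force: [-1.0, -0.6, 1.8]
opening: 0.0151
grip_force: 51.0
t: 32.98
tool_pos: [0.5944, 0.214, 0.1956]
tool_rot: [-0.871, 3.014, 0.003]
contact_force: [3.6, 6.7, -0.5]
opening: 0.0152
grip_force: 50.8
```

```bash
python3 -m crank '[{"offset":[0,0,0],"twist":[0,0,-5]},{"offset":[0,0,0],"twist":[0,0,-10]},{"offset":[0,0,0],"twist":[0,0,-15]},{"offset":[0,0,0],"twist":[0,0,-20]},{"offset":[0,0,0],"twist":[0,0,-25]},{"offset":[0,0,0],"twist":[0,0,-29]},{"offset":[0,0,0],"twist":[0,0,-32]},{"offset":[0,0,0],"twist":[0,0,-32]},{"offset":[0,0,0],"twist":[0,0,-32]}]'
python3 - <<'E'
from h import *
for n in ("scene","top"):
    im=get_image(n);K,T=cam(n)
    for r in cut_out("finial0",n)[:5]: print(n,r["confidence"],r["rect"],ray(r["rect"][:2],K,T,.02))
    for r in cut_out("case",n)[:1]: print(n,r["confidence"],r["rect"],ray(r["rect"][:2],K,T,.02))
E
python3 tl.py .593 .2125 .192 152 0
```

```text
t: 34.1
tool_pos: [0.5937, 0.2146, 0.1956]
tool_rot: [-1.665, 2.659, 0.003]
contact_force: [0.3, 7.3, 1.0]
opening: 0.0155
grip_force: 50.9
scene 0.69 [381.9, 269.9, 224.4, 143.6] [0.59505448 0.18964077 0.02      ]
scene 0.64 [280.5, 193.3, 16.2, 12.3] [ 0.50968477 -0.16736875  0.02      ]
scene 0.48 [298.1, 234.3, 20.8, 7.2] [ 0.60852191 -0.03741822  0.02      ]
scene 0.88 [275.9, 194.6, 71.3, 54.5] [ 0.52074236 -0.17469482  0.02      ]
top 0.67 [382.8, 231.9, 12.7, 16.1] [ 0.50245305 -0.17275581  0.02      ]
top 0.96 [389.7, 232.4, 43.8, 65.4] [ 0.501546   -0.19156194  0.02      ]
off [ 0.0022 -0.0002  0.0036] twist [-0.02  0.26  2.12] now [0.5937 0.2146 0.1956] q [ 0.23  0.09  1.64  0.    1.41 -2.46] z [ 0.  0. -1.]
```

```bash
python3 -m crank '[{"offset":[0,0,0],"twist":[0,0,0]},{"offset":[0,0,0],"twist":[0,0,0]},{"offset":[0,0,0],"twist":[0,0,0]},{"offset":[0,0,-0.04],"twist":[0,0,0]},{"offset":[0,0,-0.08],"twist":[0,0,0]},{"offset":[0,0,-0.08],"twist":[0,0,0]},{"offset":[0,0,-0.08],"twist":[0,0,0]}]' 1; python3 tl.py .59 -.05 .22 0 0
python3 - <<'E'
from h import *
im=get_image("top");K,T=cam("top")
for r in cut_out("finial0","top")[:5]: print(r["confidence"],r["rect"],ray(r["rect"][:2],K,T,.02))
im=get_image("scene");cv2.imwrite("pics/s8.png",cv2.resize(im[160:310,240:480,::-1],None,fx=3.3,fy=3.3,interpolation=2))
E
```

```text
t: 35.28
tool_pos: [0.5934, 0.2118, 0.2744]
tool_rot: [1.665, -2.664, 0.003]
contact_force: [0.0, 1.1, 0.5]
opening: 0.0855
grip_force: 0.0
off [ 0.2368 -0.1115  0.0548] twist [-1.1000e-01  9.0000e-02  1.5402e+02] now [0.5934 0.2118 0.2744] q [ 0.23  0.04  1.55 -0.    1.55 -2.46] z [ 0.  0. -1.]
0.67 [381.4, 231.9, 11.3, 16.0] [ 0.50236154 -0.16894091  0.02      ]
0.47 [334.5, 193.6, 11.6, 8.9] [ 0.60442447 -0.0395732   0.02      ]
```

View pics/s8.png

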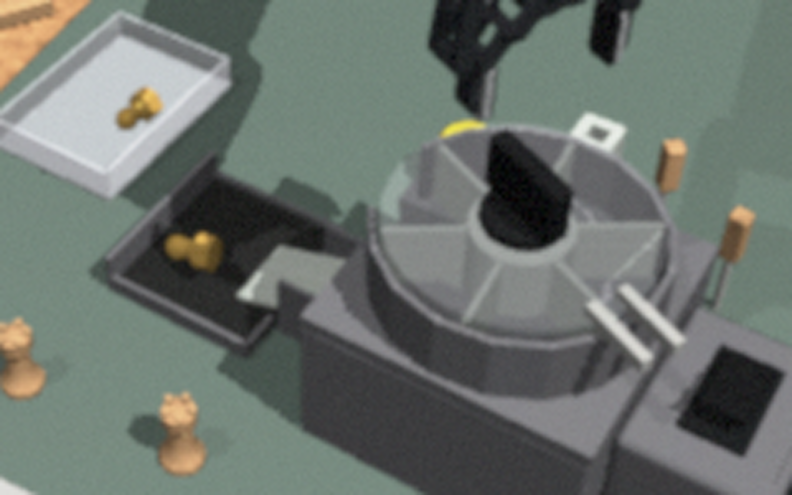

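The second finial lies in the tray at crop (195,250), about (0.604,-0.039), and the drum is empty. I'll move over it.

```bash
python3 -m crank '[{"offset":[0.03,-0.015,0],"twist":[0,0,10]},{"offset":[0.06,-0.03,0],"twist":[0,0,20]},{"offset":[0.09,-0.045,0],"twist":[0,0,30]},{"offset":[0.12,-0.06,0],"twist":[0,0,40]},{"offset":[0.15,-0.075,0],"twist":[0,0,50]},{"offset":[0.18,-0.09,0],"twist":[0,0,60]},{"offset":[0.21,-0.1,0.02],"twist":[0,0,70]},{"offset":[0.237,-0.11,0.04],"twist":[0,0,80]},{"offset":[0.237,-0.11,0.053],"twist":[0,0,90]},{"offset":[0.237,-0.11,0.053],"twist":[0,0,100]},{"offset":[0.237,-0.11,0.053],"twist":[0,0,110]},{"offset":[0.237,-0.11,0.053],"twist":[0,0,120]},{"offset":[0.237,-0.11,0.053],"twist":[0,0,130]},{"offset":[0.237,-0.11,0.053],"twist":[0,0,140]},{"offset":[0.237,-0.11,0.053],"twist":[0,0,150]},{"offset":[0.237,-0.11,0.053],"twist":[0,0,154]},{"offset":[0.237,-0.11,0.053],"twist":[0,0,154]},{"offset":[0.237,-0.11,0.053],"twist":[0,0,154]}]'; python3 - <<'E'
from h import *
o=get_obs();im=get_image("wrist");K,T=cam("wrist",o)
for r in cut_out("finial0","wrist")[:3]:
    ys,xs=np.nonzero(r["region"]);g=np.array([ray(q,K,T,.022)[:2] for q in zip(xs,ys)],np.float32)
    print(r["confidence"],r["rect"],cv2.minAreaRect(g),g.mean(0))
cv2.imwrite("pics/w9.png",cv2.resize(im[60:300,200:440,::-1],None,fx=2.5,fy=2.5,interpolation=2))
E
```

```text
t: 37.67
tool_pos: [0.5885, -0.0492, 0.2216]
tool_rot: [2.219, 2.222, -0.001]
contact_force: [-0.3, -0.4, 0.1]
opening: 0.0854
grip_force: 0.0
0.92 [344.0, 151.3, 29.7, 49.6] ((0.6105783581733704, -0.03551516681909561), (0.0272150170058012, 0.042034730315208435), 11.699631690979004) [ 0.60980326 -0.03274412]
0.72 [244.9, 267.9, 40.8, 21.7] ((0.504920482635498, -0.16707271337509155), (0.02796778455376625, 0.04115314036607742), 80.75189971923828) [ 0.5029064  -0.16594839]
```

View pics/w9.png

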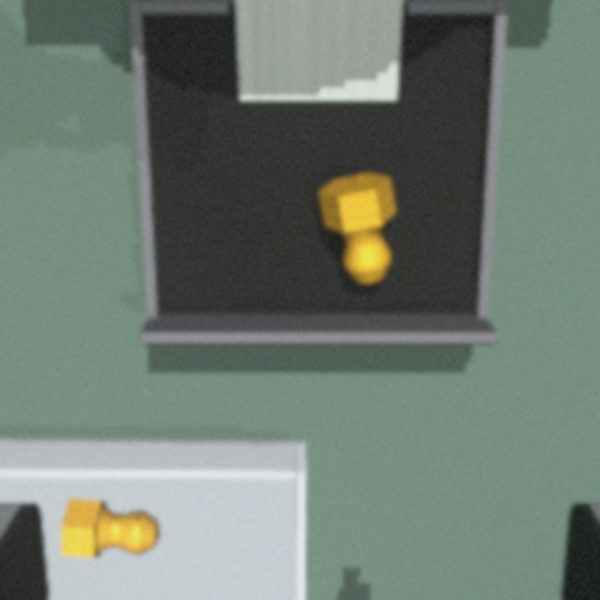

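```bash
python3 - <<'E'
from h import *
K,T=cam("wrist")
for p in [(358,203),(367,258),(358,176),(368,284)]: print(ray((200+p[0]/2.5,60+p[1]/2.5),K,T,.022))
E
python3 tl.py .609 -.027 .015 10 0
```

```text
[ 0.60947268 -0.02579204  0.022     ]
[ 0.61341091 -0.04729038  0.022     ]
[ 0.60927264 -0.01552749  0.022     ]
[ 0.61404108 -0.05774169  0.022     ]
off [0.0225 0.0202 0.207 ] twist [ 0.04  0.08 -9.93] now [ 0.5887 -0.0492  0.222 ] q [-0.21 -0.02  1.7  -0.    1.46 -0.21] z [ 0.  0. -1.]
```

```bash
python3 -m crank '[{"offset":[0.01,0.01,0.04],"twist":[0,0,-6]},{"offset":[0.0215,0.021,0.09],"twist":[0,0,-10]},{"offset":[0.0215,0.021,0.13],"twist":[0,0,-10]},{"offset":[0.0215,0.021,0.17],"twist":[0,0,-10]},{"offset":[0.0215,0.021,0.193],"twist":[0,0,-10]},{"offset":[0.0215,0.021,0.204],"twist":[0,0,-10]},{"offset":[0.0215,0.021,0.206],"twist":[0,0,-10]},{"offset":[0.0215,0.021,0.206],"twist":[0,0,-10]}]' 1 
python3 -m crank '[{"offset":[0,0,0],"twist":[0,0,0]},{"offset":[0,0,0],"twist":[0,0,0]},{"offset":[0,0,0],"twist":[0,0,0]},{"offset":[0,0,0],"twist":[0,0,0]},{"offset":[0,0,0],"twist":[0,0,0]},{"offset":[0,0,-0.02],"twist":[0,0,0]},{"offset":[0,0,-0.05],"twist":[0,0,0]},{"offset":[0,0,-0.08],"twist":[0,0,0]},{"offset":[0,0,-0.1],"twist":[0,0,0]},{"offset":[0,0,-0.1],"twist":[0,0,0]},{"offset":[0,0,-0.1],"twist":[0,0,0]}]' 0 50
python3 - <<'E'
from h import *
get_image("top");K,T=cam("top")
for n in ("case","finial0"):
  for r in cut_out(n,"top")[:3]: print(r["confidence"],r["rect"],ray(r["rect"][:2],K,T,.02))
E
python3 tl.py .504 -.21 .1 10 0
```

```text
t: 38.78
tool_pos: [0.6111, -0.0282, 0.0176]
tool_rot: [2.016, 2.404, 0.001]
contact_force: [-0.3, 0.2, 0.0]
opening: 0.0855
grip_force: 0.0
t: 40.15
tool_pos: [0.6091, -0.0278, 0.1151]
tool_rot: [2.019, 2.407, -0.002]
contact_force: [1.0, -0.6, -1.6]
opening: 0.0247
grip_force: 49.4
0.81 [390.2, 233.1, 46.9, 63.3] [ 0.49967795 -0.1929224   0.02      ]
0.59 [283.2, 263.4, 14.3, 19.5] [0.41166473 0.09481318 0.02      ]
0.51 [383.2, 230.8, 8.5, 14.4] [ 0.50546786 -0.17384296  0.02      ]
0.39 [450.8, 244.1, 48.1, 65.6] [ 0.47380732 -0.35781248  0.02      ]
off [-0.1612 -0.135   0.0149] twist [-0.1   0.04  0.03] now [ 0.6089 -0.0278  0.1145] q [-0.17  0.12  1.75 -0.    1.28 -0.34] z [ 0.  0. -1.]
```

```bash
python3 tl.py .54 -.198 .1 10 0
```

```text
off [-0.1556 -0.0975  0.0148] twist [-0.1   0.04  0.03] now [ 0.6089 -0.0278  0.1145] q [-0.17  0.12  1.75 -0.    1.28 -0.34] z [ 0.  0. -1.]
```

```bash
python3 -m crank '[{"offset":[-0.05,-0.03,0],"twist":[0,0,0]},{"offset":[-0.1,-0.06,0],"twist":[0,0,0]},{"offset":[-0.1556,-0.0975,0.015],"twist":[0,0,0]},{"offset":[-0.1556,-0.0975,0.03],"twist":[0,0,0]},{"offset":[-0.1556,-0.0975,0.05],"twist":[0,0,0]},{"offset":[-0.1556,-0.0975,0.075],"twist":[0,0,0]},{"offset":[-0.1556,-0.0975,0.09],"twist":[0,0,0]},{"offset":[-0.1556,-0.0975,0.098],"twist":[0,0,0]},{"offset":[-0.1556,-0.0975,0.101],"twist":[0,0,0]},{"offset":[-0.1556,-0.0975,0.101],"twist":[0,0,0]}]'
python3 -m crank '[{"offset":[0,0,0],"twist":[0,0,0]},{"offset":[0,0,0],"twist":[0,0,0]},{"offset":[0,0,0],"twist":[0,0,0]},{"offset":[0,0,-0.04],"twist":[0,0,0]},{"offset":[0,0,-0.1],"twist":[0,0,0]},{"offset":[0,0,-0.16],"twist":[0,0,0]},{"offset":[0,0,-0.22],"twist":[0,0,0]},{"offset":[0,0,-0.26],"twist":[0,0,0]},{"offset":[0,0,-0.26],"twist":[0,0,0]},{"offset":[0,0,-0.26],"twist":[0,0,0]}]' 0.5
python3 - <<'E'
from h import *
o=get_obs();im=get_image("wrist");K,T=cam("wrist",o)
for r in cut_out("finial0","wrist")[:3]: print(r["confidence"],r["rect"],ray(r["rect"][:2],K,T,.015))
cv2.imwrite("pics/w10.png",im[:,:,::-1])
E
```

```text
t: 41.55
tool_pos: [0.5417, -0.1983, 0.016]
tool_rot: [2.016, 2.405, 0.0]
contact_force: [0.7, -0.0, 0.0]
opening: 0.0251
grip_force: 49.4
t: 42.8
tool_pos: [0.5404, -0.1977, 0.2745]
tool_rot: [2.018, 2.407, -0.001]
contact_force: [0.2, 0.5, -0.9]
opening: 0.0425
grip_force: 0.0
0.83 [293.0, 118.3, 42.3, 24.8] [ 0.50217714 -0.16418827  0.015     ]
0.81 [324.9, 160.5, 23.6, 38.4] [ 0.54525395 -0.20468444  0.015     ]
```

View pics/w10.png

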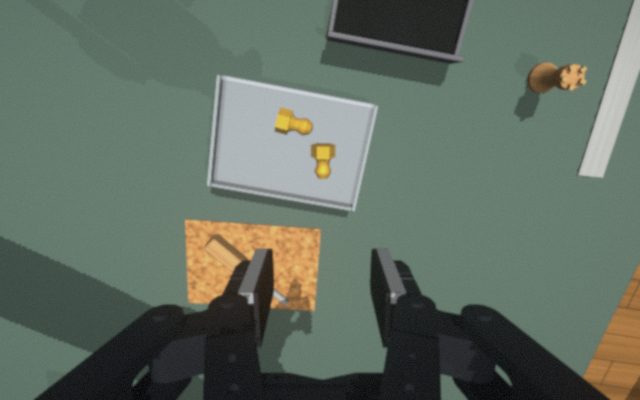

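Both finials are in the case, at (293,120) and (323,160), and the pin lies flat on the cork at about (250,270). The drum was empty and the robot is touching nothing, so I'll hand in.

```bash
python3 -c "
from station import *
print(finish_job())"
```

```text
the job is handed in; nothing more can be done
None
```

I handed the job in: the rocker was pressed to off, the lock pin lies flat on the cork sheet, and both finials in the drum were put one at a time into the upright case. `finish_job` returned no verdict, and I checked the rocker only by eye in the pictures.

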